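Slide the biscuit template home onto the board's locating pins

TASK

Fit the drilled metal biscuit template onto the wooden biscuit board: pick it up by its blue grip, lay it between the side rails just in front of the two steel tabs, with the edge nearer its two locating holes leading, and slide it gently back under the tabs until both holes drop over the board's two pins and it lies flat and fully home. Never force it, leave the things standing around where they are, and let go.

Things in the scene. Friction and masses are not known exactly. Their poses are not given: they have to be found in the camera images.
- board: Fixed wooden board, 200 x 180 x 14 mm (x from -100, its open front, to +100; y +-90), yaw varies. Origin on its underside; +x is the way the template slides home, z up. Floor 14 mm above the origin. Side rails: inner faces at y = +-71.2 mm, straight to 11.5 mm above the floor, then steel strips flaring outward 35 deg to 25 mm above it. Template and board must not press together with over 35 N.
- board_pins (a point): Point on the board's floor, x = +20 mm, board's axes: middle of the pins' range. Two brass pins (8 mm thick, 6.2 mm high, chamfered tips) stand at y = +-55 mm on a cross bar locked anywhere from 15 mm before to 15 mm behind this point in x; where is not reported. Home, the template's holes are over the pins, so its origin is then at board x = -15 to +15 mm.
- board_lay (a point): Point on the board's floor, x = -30 mm, board's axes: with the template's origin over it the plate clears the tabs by 8 mm and rests on the pins, rear edge up to 12 mm above the floor. Pushed from there in +x (friction 1 to 4 N), it slides 15 to 45 mm, drops 6 mm when its holes meet the pins, and is stopped by them.
- board_tab_left (a point): Middle of the lower front edge of the left steel hold-down tab, 22 mm above the floor. The tab reaches from board x = 53 to 75 mm and in from the rail to y = 54.5 mm; it is 4 mm thick. The template's rear left corner must pass below it, so the template cannot be lowered straight into place.
- board_tab_right (a point): The same for the right tab, at y = -54.5 mm and beyond.
- template_grip (a point): Centre of the blue grip bar (20 mm along x, 44 mm along y, 32 mm high) on the loose template; it can be gripped across x or y. This point is 22 mm above the plate's underside, 16 mm above the plate's top and 16 mm below the grip's top. x points to the leading (rear) edge, to lie along the board's +x; z up. Home: 36 mm above the board's origin, plate flat.
- template: Grey metal plate 140 (x) x 140 (y) x 6 mm, x from -65 to +75, with the grip bar on it, about 0.32 kg (varies 0.7 to 1.4 times). Origin on the plate's underside below the grip, axes as the grip's. Six 22 mm biscuit openings at x = -42 and +47, y = -30, 0, 30 mm do no locating. Its own weight seats it; no pressing down is needed. Home: 14 mm above the board's origin.
- template_holes (a point): Point on the template's underside, x = +20 mm, midway between its two round locating holes, 12 mm wide, at y = +-55 mm from here.
- mug: Bystander: small striped white cup with a handle, 65 x 88 x 50 mm, origin under its centre. Leave alone.
- timer: Bystander: red and white kitchen timer, 72 x 71 x 62 mm, origin under its centre. Leave alone.
- shaker: Bystander: glass salt shaker with grey cap, 44 mm wide, 90 mm high, origin under its centre. Leave alone.
- jar: Bystander: small jar with yellow lid, 59 mm wide, 80 mm high, origin under its centre. Leave alone.

How it is judged:
By the outcome, as a careful person would: the job done as asked, in the order asked, and still so for the second after the job is handed in, with the robot touching nothing.
It also fails if it takes over 40 s, if anything falls off the work surface, if the arm or the gripper's body presses on something with over 40 N, if the wrist force passes 120 N, or if a joint passes its speed limit or range.

ROBOT

A 7-joint arm with a two-finger parallel gripper is mounted at the origin on a cart in front of the work surface, level with it; the furniture and walls round the work are solid. World frame = base frame: x ahead of the robot, y to its left, z up, the work surface at z = 0. Lengths are in m, angles in degrees, forces in N, time in s.
With the tool pointing down it reaches from about 0.425 to 0.925 m from the base axis. Payload 6.8 kg.
Tool frame: the origin (TCP) lies between the finger pads; the fingertips stand ahead of it and the grasp point (between the pads) lies 2 mm behind it (nose_length is the z of the fingertips in the tool frame, in m); z points along the fingers, y is the direction in which the jaws open and shut (so a half turn about z gives the same grasp; the last joint's range is limited). The gripper opens to 85 mm and grips with 20 to 120 N. Pads are 22 mm wide; open, the fingers measure 114 mm over their backs; the gripper's body (76 mm by 85 mm) begins 54 mm behind the grasp point. The pads swing forward as they close: fully open they stand 13 mm farther back than shut.
Start: joints at [-69.907, 27.33, 1.283, 89.118, -0.659, 63.558, -4.761], TCP at [0.299, 0.605, 0.248] pointing down, gripper open.
Joint ranges: [-169.35, 169.35], [-19.33, 120.38], [-80.79, 83.38], [13.8, 139.57], [-78.32, 258.32], [9.67, 109.79], [-169.56, 169.56]. Speed limits (degrees/s): [136.94, 136.94, 180, 180, 180, 180, 180].

INTERFACE

Orientations are given as a 3x3 rotation matrix whose columns are the frame's x, y, z axes.
In Python, from plant import get_obs, snapshot, hand_in, nose_length gives the robot as it stands.
- The arm moves only by the tool move_arm, never from a script. Its argument "series" is a list of rows, each a list of 7 numbers: the finger opening in m, from 0 to 0.0854, then the shift along the world's x, y, z in m, then the turn, a rotation vector about the world's x, y, z in rad. In form: [[claw, x, y, z, wx, wy, wz], ...]. A call has 1 to 8 rows; each row is the pose to reach, as a shift and turn from the pose commanded when the call began; what a row does not reach only later rows make up. A row lasts 1/10 s, in which the tool goes at most 50 mm and 8.59 degrees, less where a joint would pass 70% of its speed; a pose out of reach is approached as far as the arm can. A call with a gripper value outside its range is refused whole. The fingers move at their own pace and stop on an object; the grip force is fixed at half the most. Time passes only in rows, so rows that repeat a pose let the fingers close. It gives the time, the measured TCP pose, the force and the opening at its end, in the units of the state.
- get_obs(): the state, without advancing time (a new reading comes with each control period).
- snapshot(name): name is "scene" or "side" or "wrist"; returns a dict with "pixels" (400x640x3 uint8, red, green, blue), "camera_matrix" (3x3 intrinsics, pixels), "R" (3x3) and "t" (3): a world point X has camera coordinates R X + t. Camera axes: x right, y down, z forward; pixel columns grow to the right and rows downward; lengths in m; the calibration is good to about 2 mm. A picture is of the moment at which its call begins. There is no depth.
- hand_in(): hands the job in, once; it reports no verdict.
The state is a dict: "time_s": time; "joints": joint angles; "joint_velocities": joint speeds; "tau": joint torques, N m; "tcp_pos": TCP position; "tool_rot": TCP orientation; "contact_force": force on the tool from outside, world axes, zero at the start; "wrist_torque": the same for the moment, N m; "width": opening from 0.0 (shut) to 1.0 (fully open).
Only numpy, scipy, OpenCV 4.12 (cv2) and the standard library are available. Lean on these libraries where they do the work, as an engineer would, in place of code of your own. Each camera call takes 0.05 s, during which the arm holds its last target.

## Working session

There is one attempt and no reset: what is moved stays moved. The work goes in short steps, Python scripts to look and compute and a tool call to move; the robot and the scene stay as the last step left them, time stands still between calls to the robot, and variables do not carry over. Pictures are saved under pics/ and viewed, and the job is handed in when it is done.

Besides the shell and the picture viewer there is one more tool, called after "Request:" as name(argument=value, ...) on one line, values as JSON. move_arm: Moves the arm, as the interface text tells. Its arguments: {"type":"object","properties":{"series":{"type":"array"}},"required":["series"]}

```bash
mkdir -p pics; ls
cat > h.py <<'E'
import numpy as np, cv2, pickle
from plant import get_obs, snapshot, hand_in, nose_length
def snap(n,tag):
    s=snapshot(n); cv2.imwrite(f'pics/{tag}.png',np.array(s['pixels'])[:,:,::-1]); pickle.dump(s,open(f'pics/{tag}.pkl','wb')); return s
def load(tag): return pickle.load(open(f'pics/{tag}.pkl','rb'))
def ray(s,u,v):
    R=np.array(s['R']);t=np.array(s['t']);K=np.array(s['camera_matrix'])
    d=R.T@np.linalg.inv(K)@np.array([u,v,1.]); return -R.T@t,d
def onz(s,u,v,z):
    c,d=ray(s,u,v); return c+d*(z-c[2])/d[2]
def proj(s,X):
    R=np.array(s['R']);t=np.array(s['t']);K=np.array(s['camera_matrix'])
    p=K@(R@np.array(X)+t); return p[:2]/p[2]
E
python3 - <<'E'
from h import *
for n in ['scene','side','wrist']:
    s=snap(n,n+'0'); print(n,-np.array(s['R']).T@s['t'])
o=get_obs(); print(o['time_s'],o['tcp_pos'],o['tool_rot'],o['contact_force'],o['width'],nose_length)
E
```

```text
pics
scene [ 0.14043179 -1.07717839  0.49414958]
side [-0.35173365 -0.86128627  0.5570621 ]
wrist [0.23013455 0.63881785 0.3724571 ]
0.15 [0.29873742 0.6048354  0.24755947] [[-8.96622996e-01  4.42794452e-01 -5.25974827e-04]
 [ 4.42794755e-01  8.96622109e-01 -1.26441840e-03]
 [-8.82767930e-05 -1.36660551e-03 -9.99999062e-01]] [-0.29216456 -0.05371879  0.88816599] 0.9973551226734056 0.017
```

View pics/scene0.png

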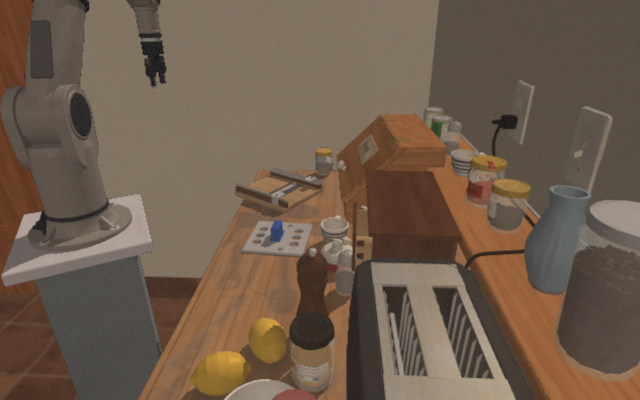

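View pics/side0.png

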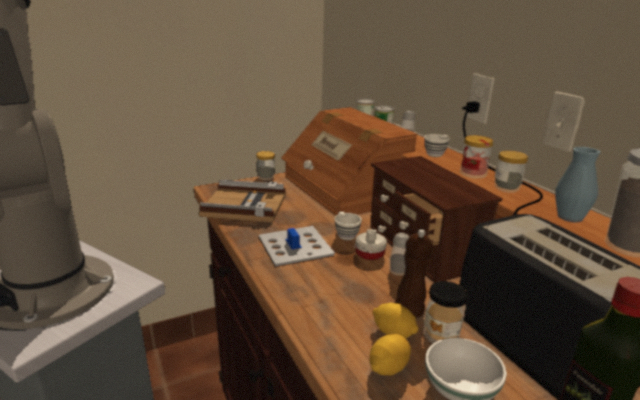

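View pics/wrist0.png

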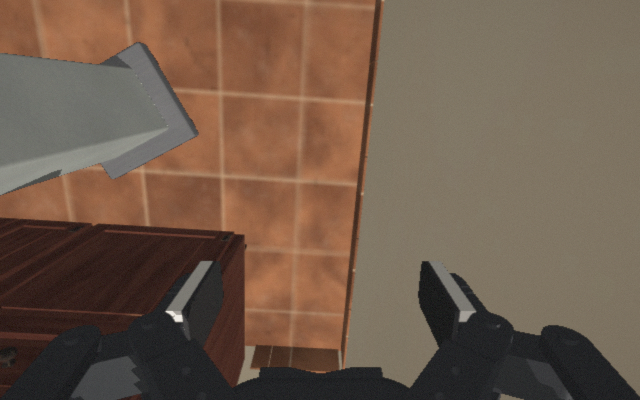

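The scene view shows the template with its blue grip at about (277,232) and the board at about (282,188). In the side view they are at about (294,240) and (243,198). The wrist view only sees the floor. Next I'll zoom in.

Run:
```python
from h import *
s=load('scene0');d=load('side0')
a=cv2.imread('pics/scene0.png')[145:285,225:365]; b=cv2.imread('pics/side0.png')[140:280,190:390]
cv2.imwrite('pics/za.png',cv2.resize(a,None,fx=4,fy=4,interpolation=cv2.INTER_CUBIC))
cv2.imwrite('pics/zb.png',cv2.resize(b,None,fx=4,fy=4,interpolation=cv2.INTER_CUBIC))
for im,t in((s,'scene0'),(d,'side0')):
    h=cv2.cvtColor(cv2.imread(f'pics/{t}.png'),cv2.COLOR_BGR2HSV)
    m=cv2.inRange(h,(105,150,60),(130,255,255)); n,l,st,c=cv2.connectedComponentsWithStats(m)
    i=1+np.argmax(st[1:,4]); print(t,st[i],c[i],onz(im,*c[i],0.022))
print(onz(s,282,188,.014),onz(d,243,198,.014))
```

```text
scene0 [278 225   2   2   3] [278.33333333 225.33333333] [ 0.43414164 -0.27214677  0.022     ]
side0 [287 229  13  20 165] [292.95757576 238.78181818] [ 0.41588046 -0.29123217  0.022     ]
[ 0.53404478 -0.04936975  0.014     ] [ 0.5324162  -0.03145583  0.014     ]
```

View pics/za.png

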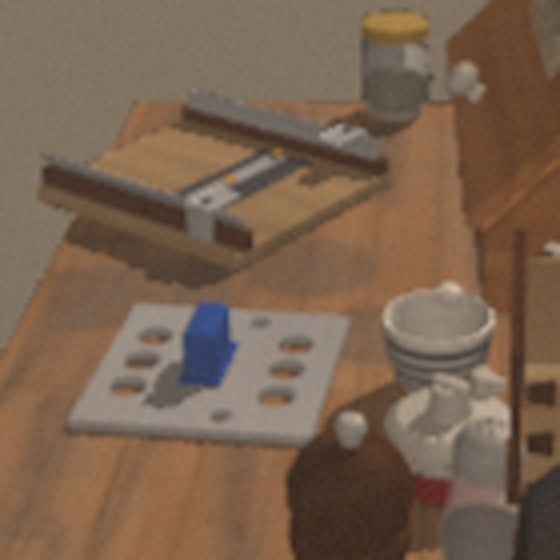

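View pics/zb.png

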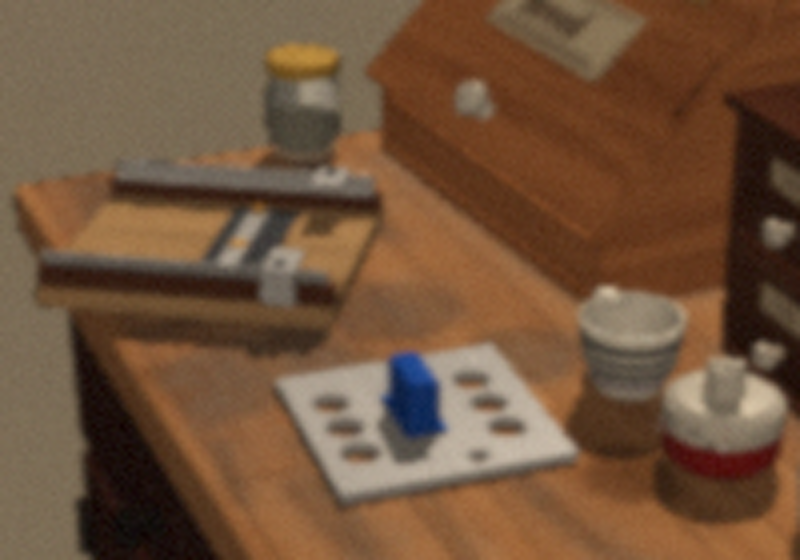

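Run:
```python
from h import *
s=load('scene0');d=load('side0');w=load('wrist0')
A=lambda x,y,z:onz(s,225+x/4,145+y/4,z).round(4)
B=lambda x,y,z:onz(d,190+x/4,140+y/4,z).round(4)
print('tmpl scene',[A(*p,.006) for p in((135,305),(350,318),(310,440),(68,430),(260,322),(221,415))])
print('tmpl side',[B(*p,.006) for p in((278,382),(490,345),(577,457),(345,495))])
def tri(p,q):
    c1,d1=ray(s,225+p[0]/4,145+p[1]/4);c2,d2=ray(d,190+q[0]/4,140+q[1]/4)
    M=np.stack([d1,-d2],1);k=np.linalg.lstsq(M,c2-c1,rcond=None)[0]
    a=c1+k[0]*d1;b=c2+k[1]*d2;return ((a+b)/2).round(4),np.linalg.norm(a-b).round(4)
print('board front-right bottom', tri((42,195),(38,300)))
print('board rear right bottom',tri((240,268),(330,328)))
print('rear right rail top?',tri((250,230),(335,280)))
print('rear left',tri((385,185),(380,220)))
print('pins',tri((231,178),(235,240)),tri((281,153),(258,205)))
print('jar',tri((395,20),(303,50)),tri((398,115),(305,150)))
print('mug',tri((440,305),(632,310)))
o=get_obs();R=np.array(o['tool_rot']);c=-np.array(w['R']).T@w['t']
print('cam in tool',R.T@(c-o['tcp_pos']),R.T@np.array(w['R']).T,np.array(w['camera_matrix']))
```

```text
tmpl scene [array([ 0.4076, -0.2012,  0.006 ]), array([ 0.5219, -0.2812,  0.006 ]), array([ 0.4414, -0.3953,  0.006 ]), array([ 0.3259, -0.3232,  0.006 ]), array([ 0.4697, -0.2594,  0.006 ]), array([ 0.4075, -0.3486,  0.006 ])]
tmpl side [array([ 0.4045, -0.1992,  0.006 ]), array([ 0.5194, -0.2756,  0.006 ]), array([ 0.4362, -0.3921,  0.006 ]), array([ 0.3285, -0.3108,  0.006 ])]
board front-right bottom (array([ 0.4072,  0.0103, -0.0014]), np.float64(0.0005))
board rear right bottom (array([ 0.494 , -0.1671, -0.004 ]), np.float64(0.0006))
rear right rail top? (array([ 0.504 , -0.1643,  0.0237]), np.float64(0.0036))
rear left (array([ 0.6431, -0.0942, -0.0009]), np.float64(0.002))
pins (array([ 0.5365, -0.0491,  0.0098]), np.float64(0.0024)) (array([ 0.5878, -0.026 ,  0.0118]), np.float64(0.0036))
jar (array([0.7228, 0.0413, 0.0788]), np.float64(0.004)) (array([ 0.7279,  0.0463, -0.008 ]), np.float64(0.0043))
mug (array([ 0.5399, -0.3645,  0.0497]), np.float64(0.0019))
cam in tool [ 7.65471418e-02 -7.82362074e-05 -1.24904397e-01] [[ 8.39652069e-04 -9.52515480e-01 -3.04489007e-01]
 [ 9.99999552e-01  6.66434517e-04  6.72807535e-04]
 [-4.37937608e-04 -3.04489435e-01  9.52515612e-01]] [[339.48416503   0.         320.32685719]
 [  0.         339.48416503 198.54502119]
 [  0.           0.           1.        ]]
```

Request:
move_arm(series=[[0.085,0.018,-0.045,0.005,0,0,-0.14],[0.085,0.036,-0.09,0.01,0,0,-0.28],[0.085,0.054,-0.135,0.015,0,0,-0.42],[0.085,0.072,-0.18,0.02,0,0,-0.56],[0.085,0.09,-0.225,0.025,0,0,-0.7],[0.085,0.108,-0.27,0.03,0,0,-0.84],[0.085,0.126,-0.315,0.035,0,0,-0.98],[0.085,0.144,-0.36,0.04,0,0,-1.12]])

```text
time_s: 0.95
tcp_pos: [0.4432, 0.2432, 0.2885]
tool_rot: [[0.014, 1.0, -0.0], [1.0, -0.014, 0.0], [0.0, -0.0, -1.0]]
contact_force: [1.8, 0.7, -0.2]
width: 0.993
```

Request:
move_arm(series=[[0.085,0.012,-0.035,0,0,0,-0.14],[0.085,0.024,-0.07,0,0,0,-0.28],[0.085,0.036,-0.105,0,0,0,-0.42],[0.085,0.048,-0.14,0,0,0,-0.56],[0.085,0.06,-0.175,0,0,0,-0.7],[0.085,0.068,-0.21,0,0,0,-0.84],[0.085,0.074,-0.245,0,0,0,-0.98],[0.085,0.08,-0.27,0,0,0,-1.1]])

```text
time_s: 1.75
tcp_pos: [0.5227, -0.0275, 0.2883]
tool_rot: [[0.898, 0.439, -0.0], [0.439, -0.898, -0.0], [-0.0, 0.0, -1.0]]
contact_force: [0.5, -0.2, 0.1]
width: 0.997
```

Run:
```python
from h import *
s=snap('wrist','w1');o=get_obs();print(o['time_s'],o['tcp_pos'],np.array(o['tool_rot']).round(4).tolist(),o['contact_force'])
```

```text
1.8 [ 0.52330461 -0.03146514  0.28866464] [[0.9025, 0.4306, 0.0013], [0.4306, -0.9025, -0.0024], [0.0001, 0.0027, -1.0]] [ 1.21697571 -3.51758121  0.7048018 ]
```

View pics/w1.png

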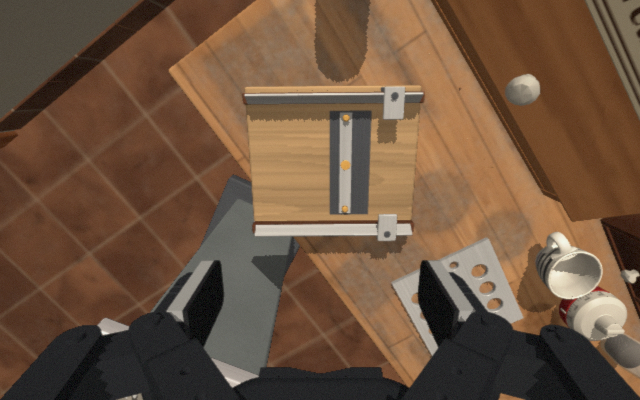

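The wrist view shows the board at about (333,160), with rails at v≈98 and v≈228. The pins are at about (346,118) and (346,209), the tabs at about (394,101) and (388,228). I'll retake it settled and measure.

Run:
```python
from h import *
s=snap('wrist','w2');o=get_obs();print(o['time_s'],o['tcp_pos'],np.array(o['tool_rot']).round(4).tolist())
w=load('w2');im=np.array(w['pixels'])[:,:,::-1]
cv2.imwrite('pics/w2z.png',cv2.resize(im[75:255,230:440],None,fx=3.8,fy=3.3,interpolation=cv2.INTER_CUBIC)[:600,:800])
h=cv2.cvtColor(np.ascontiguousarray(im),cv2.COLOR_BGR2HSV)
m=cv2.inRange(h,(12,150,140),(28,255,255)); m[:, :330]=0;m[:,362:]=0;m[:100]=0;m[220:]=0
n,l,st,c=cv2.connectedComponentsWithStats(m)
for i in range(1,n):
    if st[i,4]>8: print(st[i],c[i],onz(w,*c[i],.0202).round(4))
```

```text
1.85 [ 0.52297716 -0.02905222  0.28845535] [[0.8988, 0.4384, 0.0005], [0.4384, -0.8988, -0.0017], [-0.0003, 0.0017, -1.0]]
[339 114   6   5  24] [341.29166667 116.        ] [ 0.5807 -0.0323  0.0202]
[338 160   8   8  51] [341.31372549 163.43137255] [ 0.532  -0.0568  0.0202]
[340 205   4   6  19] [341.47368421 207.36842105] [ 0.4832 -0.0815  0.0202]
```

View pics/w2z.png

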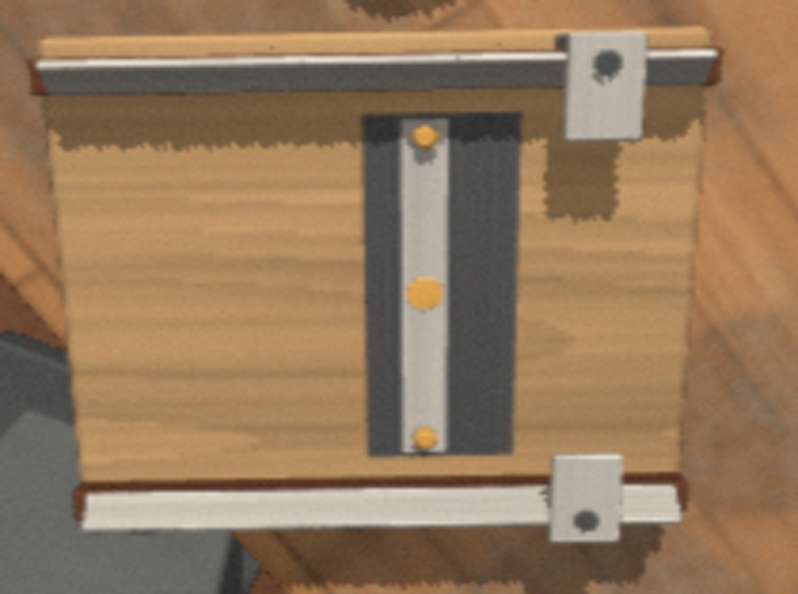

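```bash
cat >> h.py <<'E'
def Z(u,v): return 230+u/3.8-.37, 75+v/3.3-.35
E
python3 - <<'E'
from h import *
w=load('w2')
P=[onz(w,341.29,116,.0202),onz(w,341.47,207.37,.0202)]
y=(P[0]-P[1])[:2];y/=np.linalg.norm(y);x=np.array([y[1],-y[0]])
mid=(P[0]+P[1])[:2]/2;print('yaw',np.degrees(np.arctan2(x[1],x[0])),mid)
def rel(p): d=p[:2]-mid;return (1000*d@x).round(1),(1000*d@y).round(1)
for n,u,v,z in [('frontL',48,120,.014),('front',60,290,.014),('frontR',78,460,.014),('rearL',702,110,.014),('rear',690,290,.014),('rearR',681,460,.014),
 ('slot l',364,180,.014),('slot l',367,400,.014),('slot r',519,180,.014),('slot r',514,400,.014),
 ('tabL f',567,100,.040),('tabL f in',567,140,.040),('tabL r in',641,140,.04),('tabR f in',553,455,.04),('tabR r in',622,455,.04),
 ('rail L top in',60,63,.039),('rail L top',560,53,.039),('railR outer?',90,528,.039),('railR',540,525,.039),
 ('railR floor',100,484,.039),('railR ',540,475,.039),('railL low',100,95,.0255),('railL low',550,88,.0255)]:
    print(n,rel(onz(w,*Z(u,v),z)))
E
```

```text
yaw -63.26046543998981 [ 0.53191854 -0.05689803]
frontL (np.float64(-112.6), np.float64(62.0))
front (np.float64(-114.2), np.float64(2.4))
frontR (np.float64(-114.0), np.float64(-63.1))
rearL (np.float64(83.7), np.float64(61.3))
rear (np.float64(83.9), np.float64(-1.8))
rearR (np.float64(84.9), np.float64(-67.4))
slot l (np.float64(-18.1), np.float64(39.6))
slot l (np.float64(-18.4), np.float64(-41.3))
slot r (np.float64(29.3), np.float64(38.6))
slot r (np.float64(29.3), np.float64(-42.3))
tabL f (np.float64(38.7), np.float64(66.5))
tabL f in (np.float64(39.1), np.float64(54.0))
tabL r in (np.float64(60.0), np.float64(53.5))
tabR f in (np.float64(38.2), np.float64(-54.9))
tabR r in (np.float64(59.5), np.float64(-55.4))
rail L top in (np.float64(-102.2), np.float64(80.8))
rail L top (np.float64(36.5), np.float64(81.0))
railR outer? (np.float64(-106.8), np.float64(-80.3))
railR (np.float64(35.0), np.float64(-82.2))
railR floor (np.float64(-102.3), np.float64(-63.3))
railR  (np.float64(34.5), np.float64(-62.8))
railL low (np.float64(-94.3), np.float64(70.4))
railL low (np.float64(36.1), np.float64(69.9))
```

Board result: pins at board x≈+14.6 mm, yaw −63.3°. Now to view the template.

Request:
move_arm(series=[[0.085,-0.014,-0.038,-0.004,0,0,0.07],[0.085,-0.028,-0.076,-0.008,0,0,0.14],[0.085,-0.042,-0.114,-0.012,0,0,0.21],[0.085,-0.056,-0.152,-0.016,0,0,0.28],[0.085,-0.07,-0.19,-0.02,0,0,0.35],[0.085,-0.084,-0.228,-0.024,0,0,0.42],[0.085,-0.098,-0.264,-0.028,0,0,0.49],[0.085,-0.098,-0.264,-0.028,0,0,0.49]])

```text
time_s: 2.65
tcp_pos: [0.422, -0.293, 0.2602]
tool_rot: [[0.583, 0.813, -0.001], [0.813, -0.583, -0.002], [-0.002, 0.0, -1.0]]
contact_force: [0.2, 0.5, -0.9]
width: 0.995
```

Run:
```python
from h import *
snap('wrist','w3');s=snap('wrist','w4');o=get_obs();print(o['time_s'],o['tcp_pos'],np.array(o['tool_rot']).round(4).tolist(),o['contact_force'])
im=cv2.imread('pics/w4.png');print(proj(s,[.42,-.29,.02]))
cv2.imwrite('pics/w4z.png',cv2.resize(im[60:260,200:460],None,fx=3,fy=3,interpolation=cv2.INTER_CUBIC))
```

```text
2.75 [ 0.4247109  -0.28862404  0.26007443] [[0.5801, 0.8145, -0.0004], [0.8145, -0.5801, 0.0006], [0.0003, -0.0007, -1.0]] [-0.18919548  0.7260201   0.24342981]
[316.19852076 166.88950408]
```

View pics/w4.png

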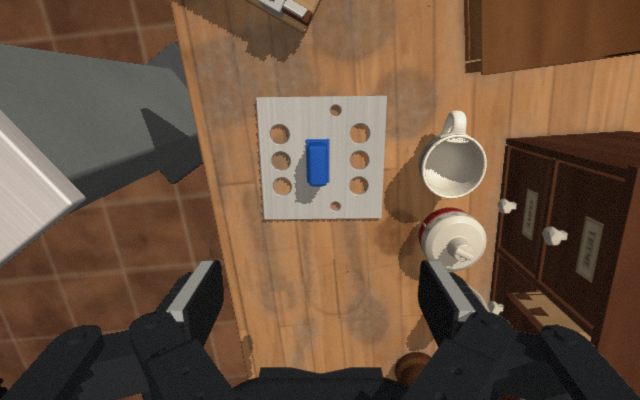

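View pics/w4z.png

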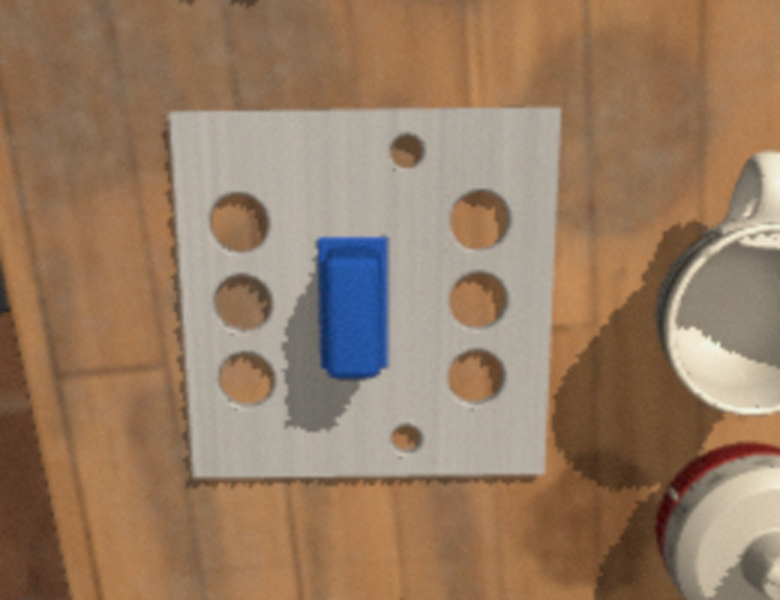

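The template shows clearly: zoomed corners at (170,112), (560,108), (545,474), (192,478). The locating holes at (407,151) and (407,438) are on the right, so the leading edge points right. The mug and timer sit off to the right.

Run:
```python
from h import *
w=load('w4')
f=lambda u,v,z:onz(w,200+(u+.5)/3-.5,60+(v+.5)/3-.5,z)[:2]
C=[f(*p,.006) for p in((170,112),(560,108),(545,474),(192,478))]
x=(C[1]-C[0]+C[2]-C[3]);print(np.linalg.norm(x)/2);x/=np.linalg.norm(x)
y=(C[0]-C[3]+C[1]-C[2]);print(np.linalg.norm(y)/2);y/=np.linalg.norm(y)
a=np.degrees(np.arctan2(x[1],x[0]));b=np.degrees(np.arctan2(-y[0],y[1]));print(a,b)
H=[f(407,151,.003),f(407,438,.003)];hd=H[0]-H[1];print('holes',np.linalg.norm(hd),np.degrees(np.arctan2(-hd[0],hd[1])))
c=np.mean(C,0);o1=c-.005*x;o2=(H[0]+H[1])/2-.02*x
G=[f(*p,.038) for p in((328,258),(381,258),(384,374),(325,374))]
print('origin',o1,o2,'griptop',np.mean(G,0), [ (np.array(g-o1)@x*1e3,np.array(g-o1)@y*1e3) for g in G])
```

```text
0.13975096483978108
0.13947904833773805
-34.933236706172984 -34.931423602350584
holes 0.11021624949604451 -34.7864198244983
origin [ 0.42344364 -0.28748434] [ 0.42377851 -0.28753819] griptop [ 0.42479476 -0.28658643] [(np.float64(-8.16844342881707), np.float64(22.069926605609695)), (np.float64(9.8890380556883), np.float64(21.871846287151033)), (np.float64(10.736345029588017), np.float64(-19.066484589946956)), (np.float64(-10.082886249705629), np.float64(-18.83618091332496))]
```

Request:
move_arm(series=[[0.07,-0.0011,0.0014,-0.045,0,0,0.0095],[0.07,-0.0011,0.0014,-0.09,0,0,0.0095],[0.07,-0.0011,0.0014,-0.13,0,0,0.0095],[0.07,-0.0011,0.0014,-0.165,0,0,0.0095],[0.07,-0.0011,0.0014,-0.195,0,0,0.0095],[0.07,-0.0011,0.0014,-0.215,0,0,0.0095],[0.07,-0.0011,0.0014,-0.22,0,0,0.0095],[0.07,-0.0011,0.0014,-0.22,0,0,0.0095]])

```text
time_s: 3.55
tcp_pos: [0.4244, -0.2859, 0.04]
tool_rot: [[0.57, 0.822, -0.001], [0.822, -0.57, 0.001], [0.001, -0.001, -1.0]]
contact_force: [-0.1, -0.4, 0.7]
width: 0.821
```

Run:
```python
from h import *
s=snap('wrist','w5');o=get_obs();print(o['time_s'],o['tcp_pos'],np.array(o['tool_rot']).round(4).tolist(),o['contact_force'])
```

```text
3.6 [ 0.42475998 -0.28654146  0.04075434] [[0.5703, 0.8215, 0.0006], [0.8215, -0.5703, 0.0004], [0.0006, 0.0002, -1.0]] [0.42819659 0.26720305 0.0009742 ]
```

View pics/w5.png

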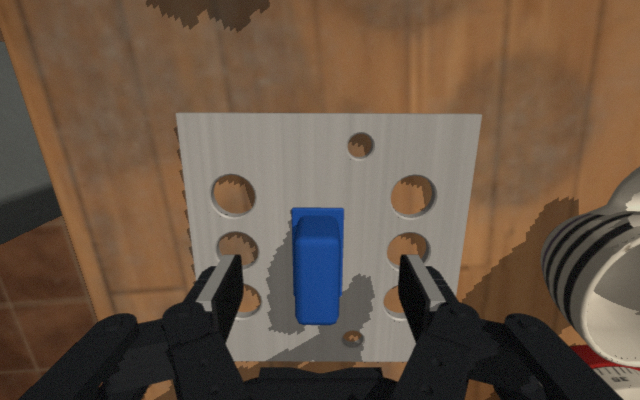

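The fingers straddle the blue grip evenly, with pads at u≈220 and u≈425 and the grip at 318. The mug at u>545 is clear. Descend and grip.

Request:
move_arm(series=[[0.07,-0.0005,-0.0005,-0.007,0,0,0],[0.07,-0.0005,-0.0005,-0.013,0,0,0],[0.05,-0.0005,-0.0005,-0.013,0,0,0],[0.03,-0.0005,-0.0005,-0.013,0,0,0],[0.015,-0.0005,-0.0005,-0.013,0,0,0],[0.01,-0.0005,-0.0005,-0.013,0,0,0],[0.01,-0.0005,-0.0005,-0.013,0,0,0],[0.01,-0.0005,-0.0005,-0.013,0,0,0]])

```text
time_s: 4.4
tcp_pos: [0.4235, -0.2881, 0.0276]
tool_rot: [[0.572, 0.82, 0.001], [0.82, -0.572, -0.0], [0.0, 0.001, -1.0]]
contact_force: [-0.1, 0.5, 5.2]
width: 0.224
```

Request:
move_arm(series=[[0.01,0,0,0.01,0,0,0],[0.01,0,0,0.03,0,0,0],[0.01,0,0,0.06,0,0,0],[0.01,0,0,0.09,0,0,0],[0.01,0,0,0.11,0,0,0],[0.01,0,0,0.12,0,0,0],[0.01,0,0,0.12,0,0,0]])

```text
time_s: 5.1
tcp_pos: [0.4238, -0.2879, 0.1483]
tool_rot: [[0.571, 0.821, 0.002], [0.821, -0.571, -0.0], [0.001, 0.002, -1.0]]
contact_force: [0.3, -0.1, -3.3]
width: 0.223
```

Run:
```python
from h import *
snap('wrist','w6');snap('side','s6');o=get_obs();print(o['time_s'],o['tcp_pos'],np.array(o['tool_rot']).round(4).tolist(),o['contact_force'],o['width'])
```

```text
5.2 [ 0.42290002 -0.28728414  0.14661049] [[0.5713, 0.8207, -0.001], [0.8207, -0.5713, 0.0007], [0.0, -0.0012, -1.0]] [ 0.27348948  0.60281795 -2.90225553] 0.22626881165062587
```

View pics/w6.png

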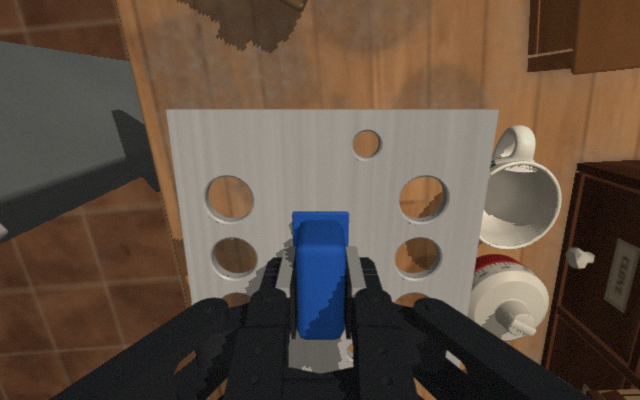

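View pics/s6.png

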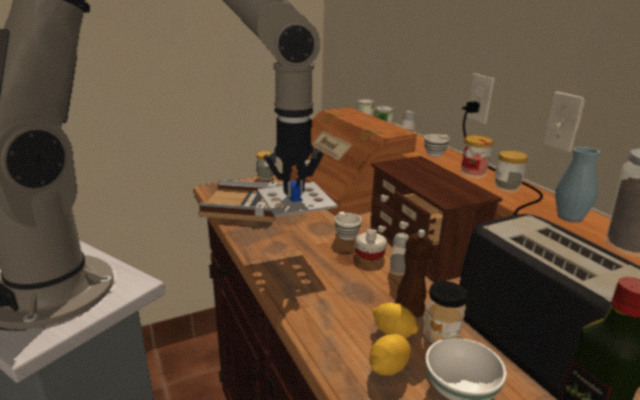

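The plate is held level: its +y edge runs from (168,110) to (498,110), with the hole at (366,144). Now its pose in the hand.

Run:
```python
from h import *
w=load('w6');T=np.array([.4236,-.2876,.1477])
im=cv2.imread('pics/w6.png');g=cv2.cvtColor(im,cv2.COLOR_BGR2GRAY)
cv2.imwrite('pics/w6z.png',cv2.resize(im[95:165,150:520],None,fx=2.1,fy=2.1*2,interpolation=cv2.INTER_CUBIC))
R=np.array([[.5713,.8207,0],[.8207,-.5713,0],[0,0,-1]])
for dz in(.018,.020,.022):
    z=T[2]-dz
    P=[R.T@(onz(w,*p,z)-T) for p in((168,110),(498,109.5),(366.5,144))]
    print(dz,'len',np.linalg.norm(P[0]-P[1]),[p.round(4)[:2].tolist() for p in P],np.degrees(np.arctan2(*(P[1]-P[0])[:2])))
```

```text
0.018 len 0.1353071238739015 [[0.0701, -0.0608], [0.0703, 0.0745], [0.0562, 0.0211]] 0.11912290133415095
0.02 len 0.1371907254887543 [[0.07, -0.0616], [0.0702, 0.0756], [0.0559, 0.0214]] 0.11912290133413458
0.022 len 0.13907432710360715 [[0.0698, -0.0625], [0.0701, 0.0766], [0.0556, 0.0217]] 0.11912290133415293
```

View pics/w6z.png

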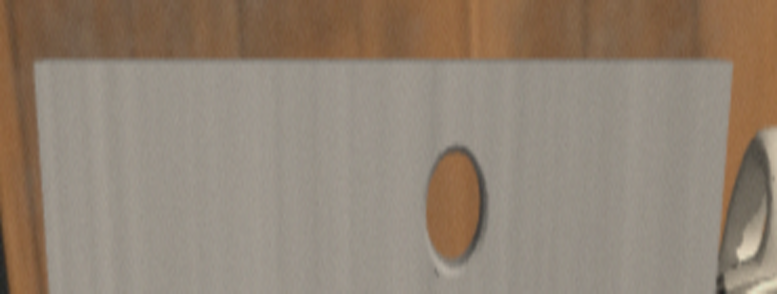

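Request:
move_arm(series=[[0.01,0.0125,0.039,0,0,0,-0.0711],[0.01,0.025,0.078,0,0,0,-0.1421],[0.01,0.0374,0.117,0,0,0,-0.2132],[0.01,0.05,0.156,0,0,0,-0.2843],[0.01,0.0624,0.195,0,0,0,-0.3554],[0.01,0.075,0.234,0,0,0,-0.4264],[0.01,0.0873,0.2723,-0.03,0,0,-0.4975],[0.01,0.0873,0.2723,-0.04,0,0,-0.4975]])

```text
time_s: 6.0
tcp_pos: [0.5106, -0.0086, 0.1038]
tool_rot: [[0.89, 0.456, -0.004], [0.456, -0.89, 0.001], [-0.003, -0.003, -1.0]]
contact_force: [-1.6, 0.4, -4.5]
width: 0.222
```

Run:
```python
from h import *
snap('side','s7');snap('scene','c7');snap('wrist','w7');o=get_obs();print(o['time_s'],o['tcp_pos'],np.array(o['tool_rot']).round(4).tolist(),o['contact_force'],o['width'])
for t,(a,b,c,d) in dict(s7=(130,250,180,340),c7=(130,250,210,370)).items():
    cv2.imwrite(f'pics/{t}z.png',cv2.resize(cv2.imread(f'pics/{t}.png')[a:b,c:d],None,fx=5,fy=5,interpolation=cv2.INTER_CUBIC)[:600,:800])
```

```text
6.15 [ 0.50905318 -0.01624967  0.10580001] [[0.8937, 0.4486, -0.0039], [0.4486, -0.8937, -0.0017], [-0.0043, -0.0002, -1.0]] [-1.24650435  0.14307595 -2.64695934] 0.22252353322183924
```

View pics/w7.png

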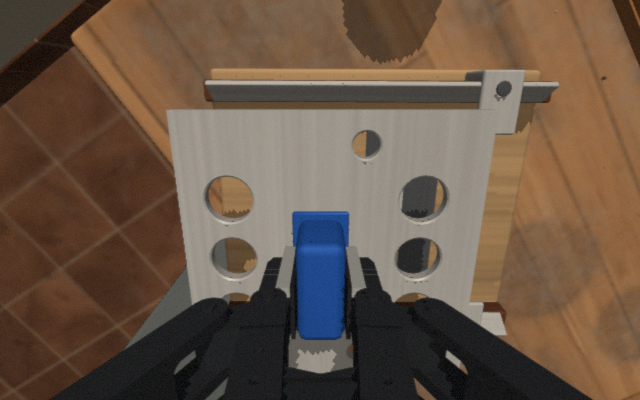

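View pics/s7z.png

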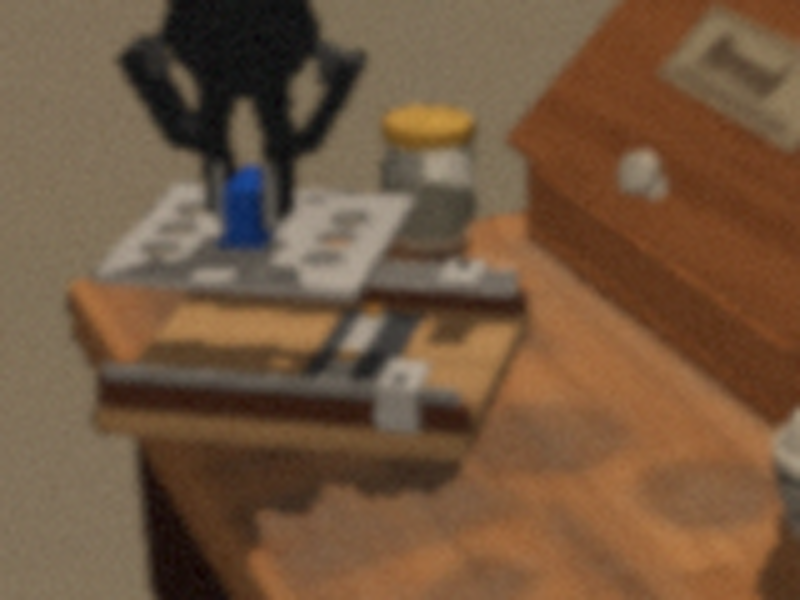

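The plate hovers level over the board, left edge at v≈110. The left rail's outer top edge is at v≈81 and the left tab at about (502,100), so the template is still clear of the tabs. Now the lateral and yaw check from this view.

Run:
```python
from h import *
w=load('w7');im=cv2.imread('pics/w7.png')
cv2.imwrite('pics/w7z.png',cv2.resize(im[60:180,160:560],None,fx=2,fy=4,interpolation=cv2.INTER_CUBIC))
cv2.imwrite('pics/w7y.png',cv2.resize(im[280:360,380:520],None,fx=5,fy=5,interpolation=cv2.INTER_CUBIC))
```

```text
(no output)
```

View pics/w7z.png

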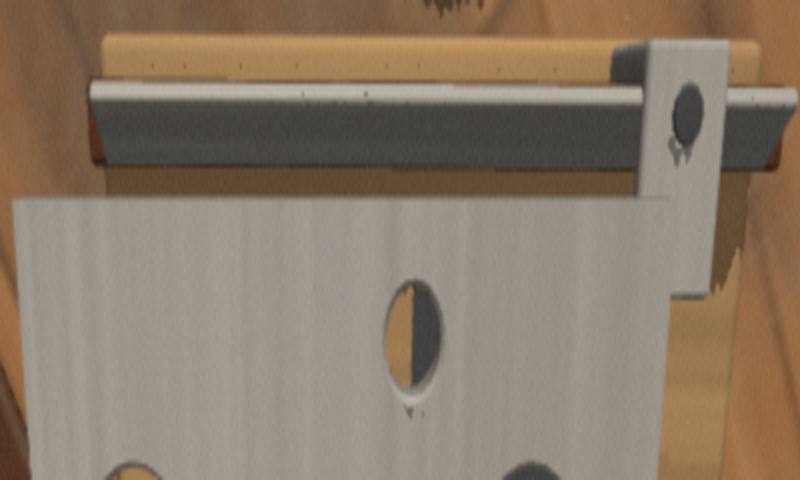

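View pics/w7y.png

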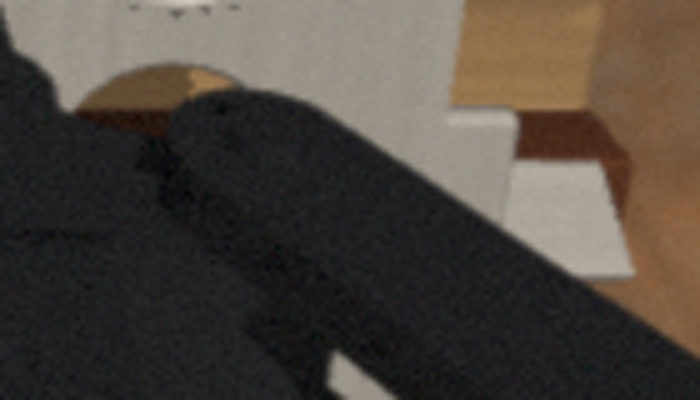

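Run:
```python
from h import *
w=load('w7')
T=np.array([.5109,-.0153,.1072]);a=np.radians(-63.35)
bx=np.array([np.cos(a),np.sin(a),0]);by=np.array([-bx[1],bx[0],0])
f=lambda u,v,z:onz(w,160+(u+.5)/2-.5,60+(v+.5)/4-.5,z)
g=lambda u,v,z:onz(w,380+(u+.5)/5-.5,280+(v+.5)/5-.5,z)
r=lambda p:((p-T)@bx*1e3,(p-T)@by*1e3)
c=-np.array(w['R']).T@w['t'];print('cam rel',r(c),c[2], np.array(w['R'])[2])
for n,p in dict(plL=f(15,199,.0848),plR=f(670,199,.0848),hole=f(413,335,.0848),railtopF=f(92,98,.039),railtopR=f(640,105,.039),railtopRR=f(795,104,.039),raillowF=f(105,163,.0255),raillowR=f(630,168,.0255),
  tabfin=f(711,295,.04),tabRrear=g(518,112,.04),railRlow=g(590,112,.0255),railRout=g(632,277,.039),railRin=g(610,160,.039),boardL=f(104,36,.014),boardLr=f(755,42,.014)).items(): print(n,np.round(r(p),1))
```

```text
cam rel (np.float64(-0.8825327532914934), np.float64(77.11311275416044)) 0.2291610720767742 [-0.27445077 -0.13854049 -0.95156887]
plL [-64.   68.8]
plR [70.9 69.3]
hole [18.6 55.2]
railtopF [-61.8  79.3]
railtopR [83.8 78.9]
railtopRR [124.9  79.2]
raillowF [-63.3  70.6]
raillowR [88.2 70.4]
tabfin [106.6  54.2]
tabRrear [105.3 -54.2]
railRlow [123.5 -64.2]
railRout [125.2 -80.8]
railRin [119.1 -62.2]
boardL [-65.4  88.3]
boardLr [127.7  88.2]
```

Lateral alignment is within about 0.5 mm and yaw is about 0.35° off. I'll correct that, pitch the plate slightly nose up, and lower it in stages.

Request:
move_arm(series=[[0.01,0,0,-0.015,-0.02,-0.01,-0.006],[0.01,0,0,-0.03,-0.04,-0.02,-0.006],[0.01,0,0,-0.038,-0.04,-0.02,-0.006],[0.01,0,0,-0.042,-0.04,-0.02,-0.006],[0.01,0,0,-0.042,-0.04,-0.02,-0.006],[0.01,0,0,-0.042,-0.04,-0.02,-0.006]])

```text
time_s: 6.75
tcp_pos: [0.511, -0.0163, 0.0659]
tool_rot: [[0.897, 0.441, 0.021], [0.442, -0.896, -0.04], [0.001, 0.045, -0.999]]
contact_force: [0.5, 0.1, -3.3]
width: 0.222
```

Run:
```python
from h import *
snap('side','s8');snap('wrist','w8');o=get_obs();print(o['time_s'],o['tcp_pos'],np.array(o['tool_rot']).round(4).tolist(),o['contact_force'],o['width'])
for t,(a,b,c,d) in dict(s8=(130,250,180,340)).items():
    cv2.imwrite(f'pics/{t}z.png',cv2.resize(cv2.imread(f'pics/{t}.png')[a:b,c:d],None,fx=5,fy=5,interpolation=cv2.INTER_CUBIC)[:600,:800])
cv2.imwrite('pics/w8z.png',cv2.resize(cv2.imread('pics/w8.png')[60:180,160:560],None,fx=2,fy=4,interpolation=cv2.INTER_CUBIC))
```

```text
6.85 [ 0.5111138  -0.01589827  0.06591431] [[0.8968, 0.4419, 0.0209], [0.4424, -0.896, -0.0397], [0.0012, 0.0449, -0.999]] [-0.18227384  0.14976303 -3.0591221 ] 0.22274653522786514
```

View pics/w8.png

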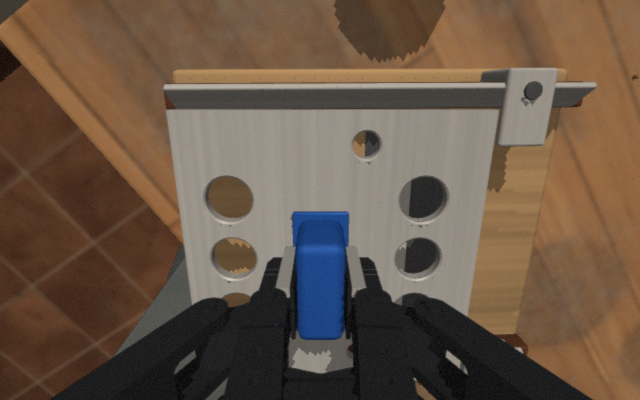

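View pics/w8z.png

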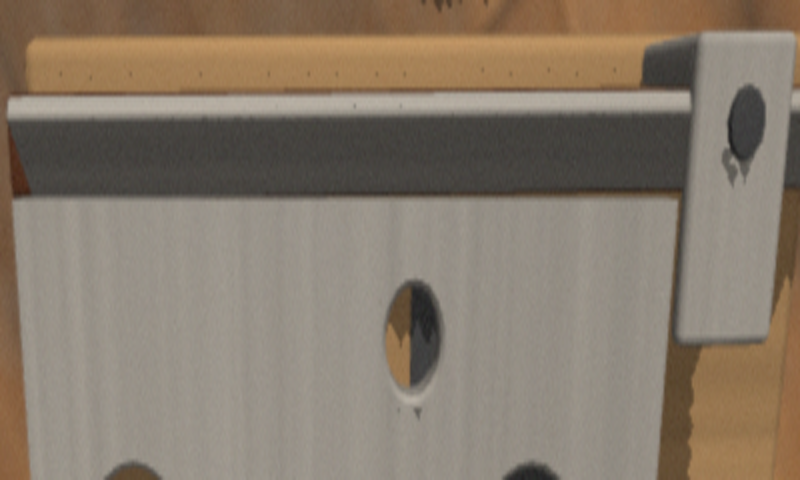

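View pics/s8z.png

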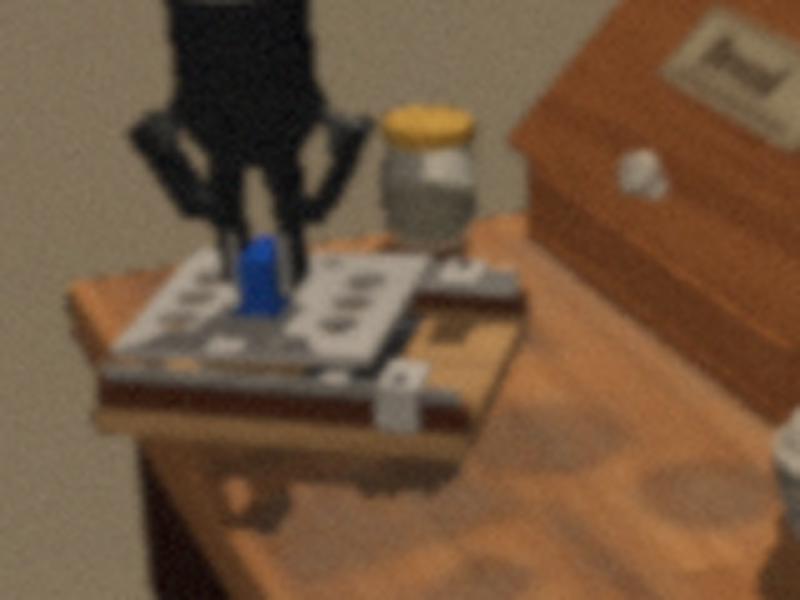

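Run:
```python
from h import *
w=load('w8')
T=np.array([.5109,-.0153,.066]);a=np.radians(-63.5)
bx=np.array([np.cos(a),np.sin(a),0]);by=np.array([-bx[1],bx[0],0])
f=lambda u,v,z:onz(w,160+(u+.5)/2-.5,60+(v+.5)/4-.5,z)
r=lambda p:((p-T)@bx*1e3,(p-T)@by*1e3)
c=-np.array(w['R']).T@w['t'];print('cam rel',r(c),c[2])
for n,p in dict(plF=f(14,198,.041),plR=f(679,196,.047),hole=f(413,335,.045),railtopF=f(10,108,.039),railtopR=f(690,100,.039),raillowF=f(30,193,.0255),raillowR=f(670,187,.0255),tabf=f(693,100,.04),tabfin=f(677,340,.04),tabrin=f(767,342,.04)).items(): print(n,np.round(r(p),1))
```

```text
cam rel (np.float64(-3.6615861110014247), np.float64(77.89847950374265)) 0.19094139312513952
plF [-61.4  71.1]
plR [78.2 70.7]
hole [22.8 56.4]
railtopF [-61.7  80.1]
railtopR [83.6 80.4]
raillowF [-63.6  70.9]
raillowR [88.  70.7]
tabf [83.7 80.4]
tabfin [84.2 54.5]
tabrin [105.4  54.1]
```

Now settled, the plate reads about 1.2 mm left of the board's centreline (the earlier frame was taken before the arm settled). I'll correct that while lowering.

Request:
move_arm(series=[[0.01,-0.0011,-0.0005,-0.003,0,0,0],[0.01,-0.0011,-0.0005,-0.006,0,0,0],[0.01,-0.0011,-0.0005,-0.009,0,0,0],[0.01,-0.0011,-0.0005,-0.012,0,0,0],[0.01,-0.0011,-0.0005,-0.014,0,0,0],[0.01,-0.0011,-0.0005,-0.014,0,0,0]])

```text
time_s: 7.45
tcp_pos: [0.5093, -0.0161, 0.0509]
tool_rot: [[0.897, 0.442, 0.019], [0.443, -0.896, -0.04], [-0.001, 0.045, -0.999]]
contact_force: [0.3, -0.7, -2.4]
width: 0.224
```

Run:
```python
from h import *
snap('scene','c9');w=snap('wrist','w9');o=get_obs();print(o['time_s'],o['tcp_pos'],np.array(o['tool_rot']).round(4).tolist(),o['contact_force'],o['width'])
cv2.imwrite('pics/w9z.png',cv2.resize(cv2.imread('pics/w9.png')[60:180,160:560],None,fx=2,fy=4,interpolation=cv2.INTER_CUBIC))
```

```text
7.55 [ 0.50953551 -0.01615828  0.0512622 ] [[0.8966, 0.4423, 0.0198], [0.4427, -0.8957, -0.0401], [-0.0, 0.0448, -0.999]] [ 0.3073747  -0.228955   -2.60330396] 0.2215107020973845
```

View pics/w9z.png

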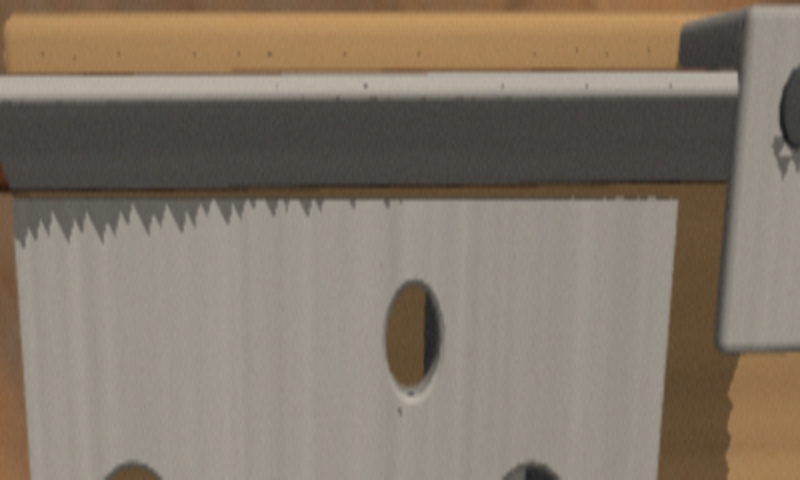

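A clean, parallel gap of about 1.2 mm now shows at the left rail. Continue down gently.

Request:
move_arm(series=[[0.01,0,0,-0.001,0,0,0],[0.01,0,0,-0.002,0,0,0],[0.01,0,0,-0.003,0,0,0],[0.01,0,0,-0.003,0,0,0]])

```text
time_s: 7.95
tcp_pos: [0.5094, -0.0161, 0.0482]
tool_rot: [[0.897, 0.442, 0.02], [0.443, -0.896, -0.04], [-0.0, 0.045, -0.999]]
contact_force: [0.8, 0.3, -3.5]
width: 0.225
```

Request:
move_arm(series=[[0.01,0,0,-0.001,0,0,0],[0.01,0,0,-0.002,0,0,0],[0.01,0,0,-0.002,0,0,0]])

```text
time_s: 8.25
tcp_pos: [0.5095, -0.0161, 0.0462]
tool_rot: [[0.897, 0.442, 0.02], [0.443, -0.896, -0.04], [-0.0, 0.045, -0.999]]
contact_force: [0.2, -0.1, -3.0]
width: 0.227
```

Request:
move_arm(series=[[0.01,0,0,-0.001,0,0,0],[0.01,0,0,-0.002,0,0,0],[0.01,0,0,-0.002,0,0,0]])

```text
time_s: 8.55
tcp_pos: [0.5102, -0.0163, 0.0453]
tool_rot: [[0.897, 0.442, 0.021], [0.443, -0.896, -0.039], [0.002, 0.045, -0.999]]
contact_force: [-3.0, 1.0, 13.8]
width: 0.224
```

Contact at about 17 N. I'll ease up 1 mm and release to a narrow straddle.

Request:
move_arm(series=[[0.01,0,0,0.001,0,0,0],[0.01,0,0,0.001,0,0,0],[0.024,0,0,0.001,0,0,0],[0.03,0,0,0.001,0,0,0],[0.035,0,0,0.001,0,0,0],[0.035,0,0,0.001,0,0,0]])

```text
time_s: 9.15
tcp_pos: [0.5095, -0.0161, 0.0452]
tool_rot: [[0.897, 0.442, 0.02], [0.443, -0.896, -0.04], [-0.0, 0.045, -0.999]]
contact_force: [0.5, 1.1, 0.1]
width: 0.409
```

Run:
```python
from h import *
snap('side','s10');w=snap('wrist','w10');o=get_obs();print(o['time_s'],o['tcp_pos'],np.array(o['tool_rot']).round(4).tolist(),o['contact_force'],o['width'])
cv2.imwrite('pics/s10z.png',cv2.resize(cv2.imread('pics/s10.png')[130:250,180:340],None,fx=5,fy=5,interpolation=cv2.INTER_CUBIC)[:600,:800])
```

```text
9.25 [ 0.5095097  -0.01609611  0.04525709] [[0.8966, 0.4424, 0.0198], [0.4429, -0.8957, -0.0401], [-0.0, 0.0447, -0.999]] [ 0.83002935 -0.43744738 -0.08911998] 0.408080944998278
```

View pics/w10.png

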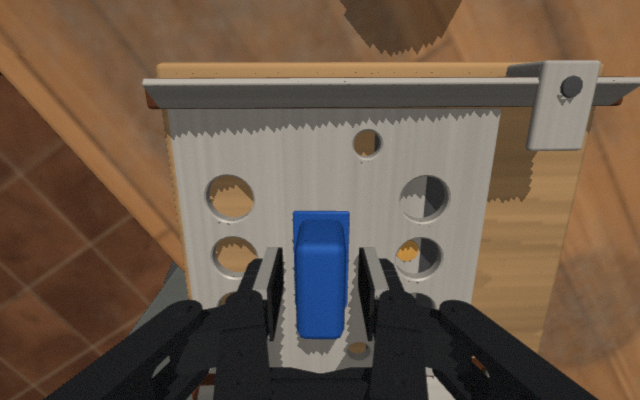

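View pics/s10z.png

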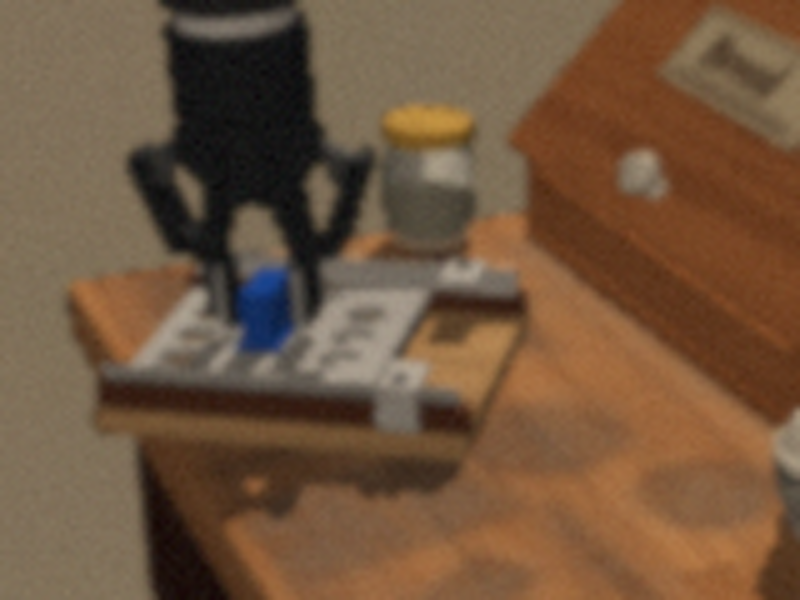

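Released, with zero force. The plate lies between the rails with its rear edge at u≈497, in front of the tab at u≈528. The fingers straddle the grip loosely, so I'll push with the front finger in small steps.

Request:
move_arm(series=[[0.035,0.0009,-0.0018,0,0,0,0],[0.035,0.0018,-0.0036,0,0,0,0],[0.035,0.0027,-0.0054,0,0,0,0],[0.035,0.0036,-0.0072,0,0,0,0],[0.035,0.0045,-0.009,0,0,0,0],[0.035,0.0054,-0.0107,0,0,0,0],[0.035,0.0062,-0.0125,0,0,0,0],[0.035,0.0062,-0.0125,0,0,0,0]])

```text
time_s: 10.05
tcp_pos: [0.5159, -0.029, 0.0453]
tool_rot: [[0.897, 0.442, 0.02], [0.442, -0.896, -0.04], [0.0, 0.045, -0.999]]
contact_force: [-0.3, -0.3, 0.6]
width: 0.405
```

Run:
```python
from h import *
w=snap('wrist','w11');o=get_obs();print(o['time_s'],o['tcp_pos'],np.array(o['tool_rot']).round(4).tolist(),o['contact_force'],o['width'])
```

```text
10.1 [ 0.5158625  -0.02888325  0.04532827] [[0.8967, 0.4421, 0.0201], [0.4425, -0.8958, -0.0403], [0.0002, 0.0451, -0.999]] [ 0.73828842 -0.34960478  0.72493694] 0.4089033056224908
```

View pics/w11.png

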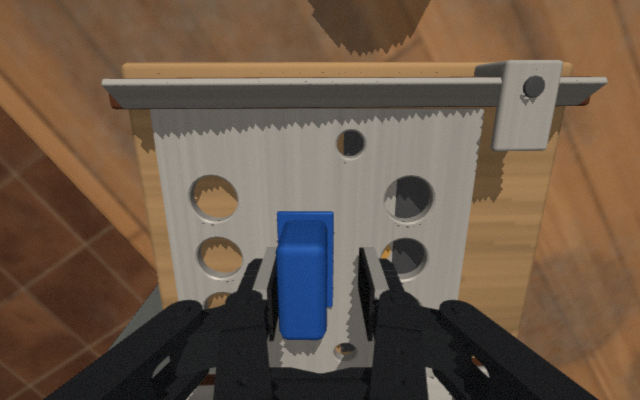

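The left pad now touches the grip at u≈278 and the plate has moved a few millimetres; its rear edge is just short of the tab. Force is negligible, so continue.

Request:
move_arm(series=[[0.035,0.0009,-0.0018,0,0,0,0],[0.035,0.0018,-0.0036,0,0,0,0],[0.035,0.0027,-0.0054,0,0,0,0],[0.035,0.0036,-0.0072,0,0,0,0],[0.035,0.0045,-0.009,0,0,0,0],[0.035,0.0045,-0.009,0,0,0,0]])

```text
time_s: 10.7
tcp_pos: [0.5204, -0.038, 0.0454]
tool_rot: [[0.897, 0.442, 0.02], [0.442, -0.896, -0.04], [0.0, 0.045, -0.999]]
contact_force: [-0.0, 0.6, 0.2]
width: 0.41
```

Run:
```python
from h import *
w=snap('wrist','w12');o=get_obs();print(o['time_s'],o['tcp_pos'],np.array(o['tool_rot']).round(4).tolist(),o['contact_force'],o['width'])
```

```text
10.75 [ 0.52037646 -0.03794589  0.04533472] [[0.8968, 0.4421, 0.0202], [0.4425, -0.8959, -0.0404], [0.0002, 0.0452, -0.999]] [-0.2209058   0.55586313  1.22441566] 0.41145666496272776
```

View pics/w12.png

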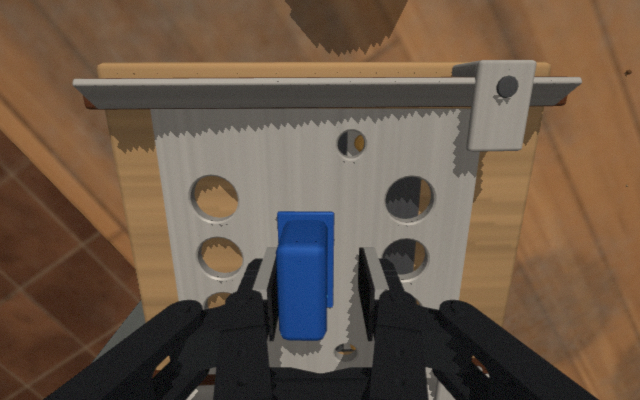

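The leading corner has passed under the tab and a pin's brass edge shows in the hole at about (358,143). Continue in smaller steps.

Request:
move_arm(series=[[0.035,0.0005,-0.0009,0,0,0,0],[0.035,0.0009,-0.0018,0,0,0,0],[0.035,0.0014,-0.0027,0,0,0,0],[0.035,0.0018,-0.0036,0,0,0,0],[0.035,0.0022,-0.0045,0,0,0,0],[0.035,0.0022,-0.0045,0,0,0,0]])

```text
time_s: 11.35
tcp_pos: [0.5225, -0.0424, 0.0454]
tool_rot: [[0.897, 0.442, 0.02], [0.443, -0.896, -0.04], [0.0, 0.045, -0.999]]
contact_force: [-0.2, -0.0, 0.4]
width: 0.408
```

Run:
```python
from h import *
w=snap('wrist','w13');o=get_obs();print(o['time_s'],o['tcp_pos'],np.array(o['tool_rot']).round(4).tolist(),o['contact_force'],o['width'])
```

```text
11.4 [ 0.5225098  -0.04228167  0.04534294] [[0.8967, 0.4422, 0.02], [0.4427, -0.8958, -0.0402], [0.0002, 0.0449, -0.999]] [-0.00867841 -0.11307412 -0.99305573] 0.41172704022081036
```

View pics/w13.png

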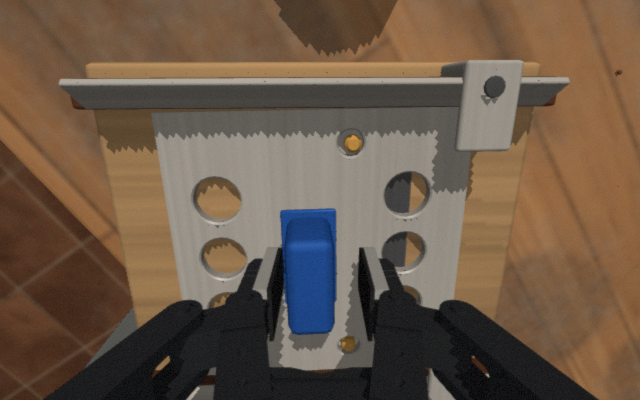

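The plate has dropped: brass pins show inside both locating holes at about (352,143) and (348,344). A gentle confirming push next.

Request:
move_arm(series=[[0.035,0.0003,-0.0006,0,0,0,0],[0.035,0.0006,-0.0012,0,0,0,0],[0.035,0.0009,-0.0018,0,0,0,0],[0.035,0.0011,-0.0022,0,0,0,0],[0.035,0.0011,-0.0022,0,0,0,0]])

```text
time_s: 11.9
tcp_pos: [0.5236, -0.0444, 0.0453]
tool_rot: [[0.897, 0.442, 0.02], [0.443, -0.896, -0.04], [0.0, 0.045, -0.999]]
contact_force: [-0.2, -0.1, -0.6]
width: 0.41
```

Request:
move_arm(series=[[0.035,0.0003,-0.0006,0,0,0,0],[0.035,0.0006,-0.0012,0,0,0,0],[0.035,0.0009,-0.0018,0,0,0,0],[0.035,0.0009,-0.0018,0,0,0,0]])

```text
time_s: 12.3
tcp_pos: [0.5244, -0.0461, 0.0453]
tool_rot: [[0.897, 0.442, 0.02], [0.443, -0.896, -0.04], [0.0, 0.045, -0.999]]
contact_force: [0.3, 0.5, -0.7]
width: 0.41
```

Run:
```python
from h import *
w=snap('wrist','w14');o=get_obs();print(o['time_s'],o['tcp_pos'],o['contact_force'],o['width'])
```

```text
12.35 [ 0.52445127 -0.04614515  0.04528838] [-0.69133081  0.42993419 -0.51548829] 0.40669141941492254
```

View pics/w14.png

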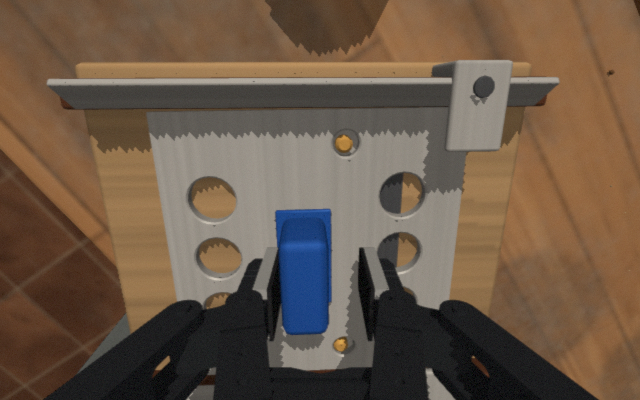

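Request:
move_arm(series=[[0.035,0.0002,-0.0004,0,0,0,0],[0.035,0.0004,-0.0008,0,0,0,0],[0.035,0.0004,-0.0008,0,0,0,0]])

```text
time_s: 12.65
tcp_pos: [0.5249, -0.0469, 0.0453]
tool_rot: [[0.897, 0.442, 0.02], [0.443, -0.896, -0.04], [0.0, 0.045, -0.999]]
contact_force: [0.3, 0.4, 1.4]
width: 0.417
```

Request:
move_arm(series=[[0.035,0.0002,-0.0004,0,0,0,0],[0.035,0.0004,-0.0008,0,0,0,0],[0.035,0.0004,-0.0008,0,0,0,0]])

```text
time_s: 12.95
tcp_pos: [0.525, -0.0471, 0.0453]
tool_rot: [[0.896, 0.443, 0.019], [0.443, -0.896, -0.039], [-0.0, 0.044, -0.999]]
contact_force: [-1.8, 3.3, 1.4]
width: 0.412
```

Run:
```python
from h import *
w=snap('wrist','w15');o=get_obs();print(o['time_s'],o['tcp_pos'],o['contact_force'],o['width'])
im=cv2.imread('pics/w15.png')
cv2.imwrite('pics/w15z.png',np.hstack([cv2.resize(im[120:165,310:370],None,fx=6,fy=6),cv2.resize(im[320:365,310:370],None,fx=6,fy=6)]))
```

```text
13.0 [ 0.52500856 -0.04713943  0.04524242] [-1.60992697  4.0662116   0.90335758] 0.40750175162324614
```

View pics/w15z.png

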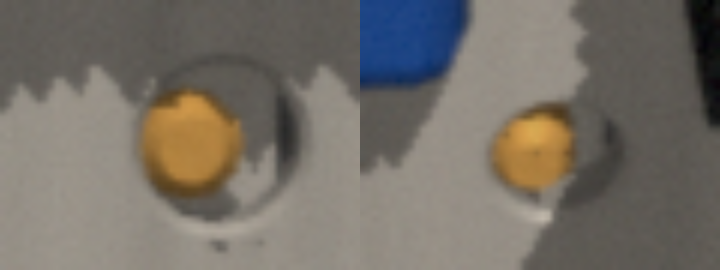

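The pins stop the plate at about 4 N, both visible in their holes against the front side, so it is fully home. Back the finger off and withdraw upward.

Request:
move_arm(series=[[0.035,-0.0015,0.0029,0,0,0,0],[0.035,-0.0031,0.0063,0,0,0,0],[0.045,-0.0031,0.0063,0.001,0,0,0],[0.045,-0.0031,0.0063,0.015,0,0,0],[0.045,-0.0031,0.0063,0.045,0,0,0],[0.045,-0.0031,0.0063,0.09,0,0,0],[0.045,-0.0031,0.0063,0.13,0.04,0.02,0],[0.045,-0.0031,0.0063,0.17,0.04,0.02,0]])

```text
time_s: 13.8
tcp_pos: [0.5222, -0.0429, 0.2181]
tool_rot: [[0.898, 0.441, 0.001], [0.441, -0.898, 0.0], [0.001, 0.0, -1.0]]
contact_force: [1.1, -0.6, 1.3]
width: 0.526
```

Request:
move_arm(series=[[0.07,0,0,0.03,0,0,0],[0.07,0,0,0.03,0,0,0],[0.07,0,0,0.03,0,0,0],[0.07,0,0,0.03,0,0,0]])

```text
time_s: 14.2
tcp_pos: [0.5214, -0.0413, 0.2447]
tool_rot: [[0.897, 0.443, -0.002], [0.443, -0.897, -0.0], [-0.001, -0.001, -1.0]]
contact_force: [1.5, -0.1, 0.7]
width: 0.819
```

Run:
```python
from h import *
snap('side','s16');snap('scene','c16');w=snap('wrist','w16');o=get_obs();print(o['time_s'],o['tcp_pos'],o['contact_force'],o['width'])
cv2.imwrite('pics/s16z.png',cv2.resize(cv2.imread('pics/s16.png')[130:250,180:340],None,fx=5,fy=5,interpolation=cv2.INTER_CUBIC)[:600,:800])
```

```text
14.35 [ 0.52141733 -0.04141258  0.24434521] [0.33663469 0.05304559 0.32815061] 0.8202081055693201
```

View pics/w16.png

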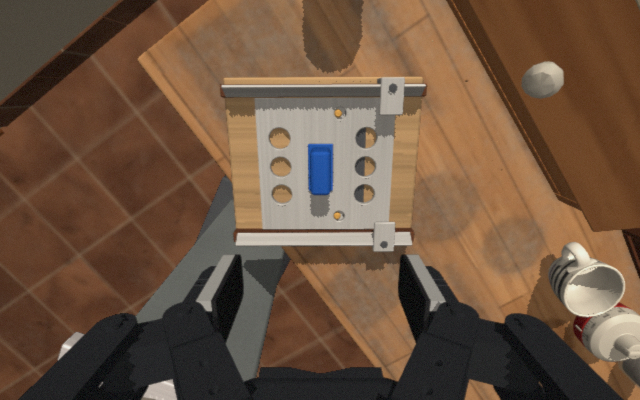

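View pics/s16z.png

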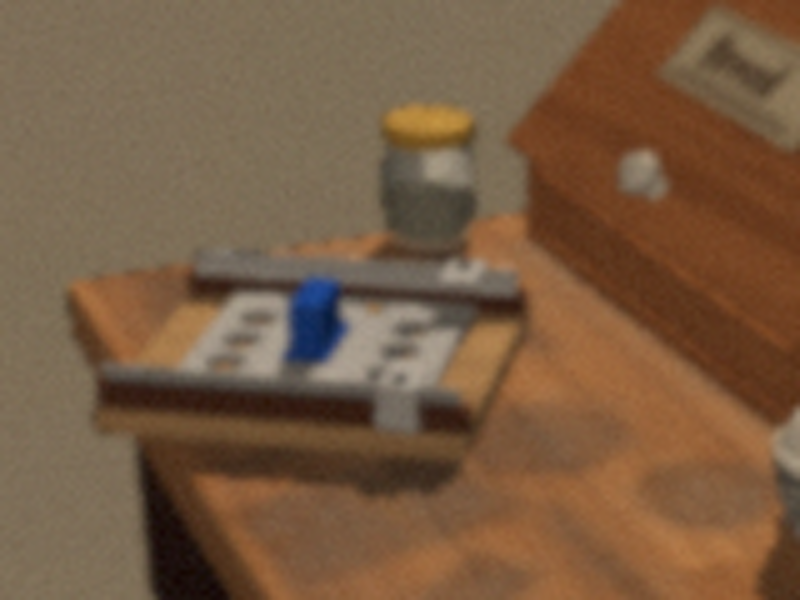

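View pics/s16.png

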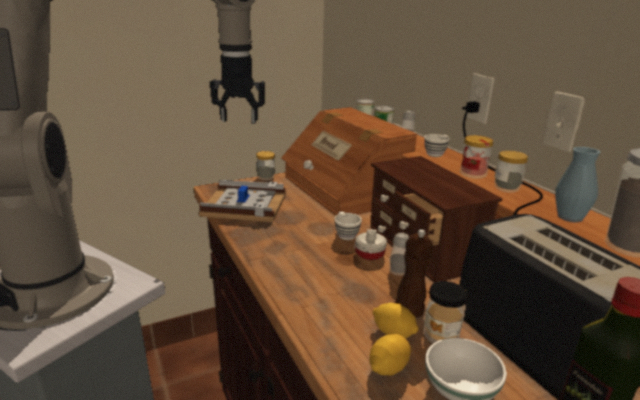

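The template sits between the rails under both tabs with a pin in each hole, at (339,114) and (339,216), and the mug, timer and jar look unmoved. One numerical check of flatness, then hand in.

Run:
```python
from h import *
w=load('w16');im=cv2.imread('pics/w16.png')
h=cv2.cvtColor(im,cv2.COLOR_BGR2HSV)
H=[onz(w,u,v,.02)[:2] for u,v in((340,114),(339,216))]
d=H[0]-H[1];print('holes dist',np.linalg.norm(d),'yaw',np.degrees(np.arctan2(-d[0],d[1])))
C=[onz(w,u,v,.02)[:2] for u,v in((256,98),(262,230),(390,229),(394,98))]
for i in range(4): print(np.linalg.norm(C[i]-C[(i+1)%4]).round(4))
# bystander change, side view difference
a=cv2.imread('pics/side0.png').astype(int);b=cv2.imread('pics/s16.png').astype(int)
D=np.abs(a-b).max(2)
for n,(x0,x1,y0,y1) in dict(mug=(333,365,210,242),timer=(353,388,228,270),shaker=(388,410,232,276),jar=(252,278,150,182)).items(): print(n,D[y0:y1,x0:x1].mean().round(1),(D[y0:y1,x0:x1]>40).sum())
```

```text
holes dist 0.10887173218680013 yaw -63.240128104182766
0.1408
0.1423
0.1397
0.1361
mug 4.1 0
timer 4.1 0
shaker 4.1 0
jar 4.0 0
```

```bash
python3 -c "
from h import *
print(hand_in())"
```

```text
the job is handed in; nothing more can be done
None
```

The template is on the board, fully home, and I handed the job in at about 14.4 s. I picked it up by its blue grip and lowered it between the rails in front of the tabs, nose slightly up, then let go. I then pushed it back under the tabs with the open fingers straddling the grip.

- **Seating:** It dropped over the pins and came to a stop against them at about 4 N. The last pictures show a brass pin in each locating hole.
- **Alignment:** The holes measure at a yaw of −63.2°, against −63.3° for the board.
- **Surroundings:** The mug, timer, shaker and jar show no change in the side view. The gripper is clear, about 0.2 m above the board.
- **Forces:** The highest I saw was about 17 N, a brief touch as the plate met the board. I eased off before letting go.
- **Flatness is less certain:** I judged it from the drop, the pins showing in the holes and the edge lengths. Those came out between 136 and 142 mm against a true 140 mm. The shortest was the left edge, which may be partly hidden by the rail and tab.
- **Disagreement:** One picture taken before the arm had settled differed by about 1.2 mm sideways from the next. I used the settled one.

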